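# Uncouple the spent drying cartridge

## Robot

A 6-joint arm with a two-finger parallel gripper is mounted at the origin on a cart in front of the work surface, level with it; the furniture and walls round the work are solid. World frame = base frame: x ahead of the robot, y to its left, z up, the work surface at z = 0. Lengths are in m, angles in rad, forces in N, time in s.
With the tool pointing down it reaches from about 0.4 to 0.825 m from the base axis. Payload 7 kg.
Tool frame: the origin (TCP) lies at the very end of the fingers, on their centre line; the grasp point (between the pads) lies 19 mm behind it (arm.grip_point_offset is the distance from the TCP to the grasp point, in m); z points along the fingers, y is the line along which they close (so a half turn about z gives the same grasp; the last joint's range is limited). The gripper opens to 88 mm and grips with 3 to 60 N. Pads are 19 mm wide; open, the fingers measure 130 mm over their backs; the gripper's body (78 mm by 193 mm) begins 47 mm behind the grasp point.
Start: joints at [1.522, 0.359, 0.012, 0, -1.224, -0.288], TCP at [0.223, 0.637, 0.227] pointing down, gripper open.
Joint ranges: [-3.07, 3.07], [-1.43, 2.12], [-1.02, 1.25], [-3.03, 1.67], [-3.05, -0], [-3.03, 3.03]. Speed limits (rad/s): [2.39, 2.39, 3.01, 3.14, 3.14, 3.14].

## Interface

Orientations are given as [roll, pitch, yaw] about the fixed x, y, z axes, in that order (R = Rz(yaw) Ry(pitch) Rx(roll)).
In Python, from station import arm, cams gives the robot as it stands.
- The arm moves only by the shell command python3 -m handwheel 'ROWS' [FORCE]. ROWS is JSON, a list that holds one entry, the list of rows, each a list of 7 numbers: the shift along the tool's x, y, z normalised to -1 to 1, where 1 is 0.08 m, then the turn, a rotation vector about the tool's x, y, z normalised to -1 to 1, where 1 is 0.5 rad, then the closure in counts, from 0 (fully open) to 255 (shut). In form: [[[x, y, z, wx, wy, wz, hand], ...]]. A call has 1 to 5 rows; each row is the pose to reach, as a shift and turn from the pose commanded when the call began, along the tool's axes at that moment; what a row does not reach only later rows make up. A row lasts 1/8 s, in which the tool goes at most 62.5 mm and 10.7 degrees, less where a joint would pass 70% of its speed; a pose out of reach is approached as far as the arm can. A call with a number of a shift or a turn outside -1 to 1 is refused whole. A call with a gripper value outside its range is refused whole. The fingers move at their own pace and stop on an object; FORCE is the grip in N (left out, the last holds). Time passes only in rows, so rows that repeat a pose let the fingers close. It gives the time, the measured TCP pose, the force, the opening and the grip force at its end, in the units of the state.
- arm.get_state(): the state, without advancing time (a new reading comes with each control period).
- cams.grab_frame(name): name is "side" or "top"; returns the picture (420x560x3 uint8, blue, green, red); there is no depth.
- cams.camera_info(name): a dict with "camera_matrix" (3x3 intrinsics, pixels), "R" (3x3) and "t" (3): a world point X has camera coordinates R X + t. Camera axes: x right, y down, z forward; pixel columns grow to the right and rows downward; lengths in m; the calibration is good to about 2 mm. A picture is of the moment at which its call begins. camera_info takes no time and is no camera call.
- arm.job_done(): hands the job in; it is judged then, once.
The state is a dict: "t": time; "q": joint angles; "qd": joint speeds; "joint_efforts": joint torques, N m; "eef_pos": TCP position; "ee_rot": TCP orientation; "force": force on the tool from outside, world axes, zero at the start; "moment": the same for the moment, N m; "width": finger opening in m; "gripper_force": force on a finger pad.
Only numpy, scipy, OpenCV 4.12 (cv2) and the standard library are available. Lean on these libraries where they do the work, as an engineer would, in place of code of your own. Each camera call takes 0.05 s, during which the arm holds its last target. There are 200 camera calls.

## Task

The orange drying cartridge on the purge-gas manifold is spent. Push back and hold the sprung collar of its socket to release it, draw the cartridge straight up out of the socket, then carry it over to the white tray, lower it in and let go of it standing upright on the tray's floor. Leave the blue cartridge locked in its socket.

Things in the scene. Friction and masses are not known exactly. Their poses are not given: they have to be found in the camera images.
- spent: Upright drying cartridge, 80 mm tall, 0.08 kg: smooth straight barrel 24 mm wide from 21 to 80 mm above its foot, full of orange granules (same colour in the window on its white cap); below it a 20 mm wide steel plug, locked at the start in a socket of the manifold: its lowest 19 mm in the bore (1 mm play). Origin: centre of its underside; z up its axis. The one to take out; which socket holds it varies.
- fresh: Upright drying cartridge, 80 mm tall, 0.08 kg: smooth straight barrel 24 mm wide from 21 to 80 mm above its foot, full of dark blue granules (same colour in the window on its white cap); below it a 20 mm wide steel plug, locked at the start in a socket of the manifold: its lowest 19 mm in the bore (1 mm play). Origin: centre of its underside; z up its axis. Stays in the other socket.
- manifold: Fixed aluminium bar, 56 mm (x) by 190 mm (y), top 30 mm above the bench, with two brass sockets standing on it 110 mm apart. Origin: centre of its underside; y along the bar, z up.
- socket_left (a point): Floor of the socket bore at +55 mm along the bar's y axis (30 mm above the bench), where a locked cartridge's underside rests. The brass socket ends 49 mm above the bench.
- socket_right (a point): The same for the socket at -55 mm along the bar's y axis.
- collar_left (a joint): Sprung black collar round the +y (left) socket, flat flange 64 mm wide. Slides down: 0 = up at rest, 0.010 = fully back on its stop (needs 5 N to start, 9 N at the stop). At 0.006 or more the cartridge is free; let go, it springs up and locks. Fingertips straddling the barrel, 30 to 40 mm apart, can push the flange down, then close on the barrel while still pressing, and lift.
- collar_right (a joint): Sprung black collar round the -y (right) socket, flat flange 64 mm wide. Slides down: 0 = up at rest, 0.010 = fully back on its stop (needs 5 N to start, 9 N at the stop). At 0.006 or more the cartridge is free; let go, it springs up and locks. Fingertips straddling the barrel, 30 to 40 mm apart, can push the flange down, then close on the barrel while still pressing, and lift.
- collar_left_top (a point): Centre of the left collar at the height of its flange's top face; 62 mm above the bench at rest, 52 mm fully back; moves with the collar. Only the cartridge's barrel stands higher; the flange's hole is 31 mm wide.
- collar_right_top (a point): Centre of the right collar at the height of its flange's top face; 62 mm above the bench at rest, 52 mm fully back; moves with the collar. Only the cartridge's barrel stands higher; the flange's hole is 31 mm wide.
- tray: Fixed shallow white open tray, 120 mm (x) by 140 mm (y), rim 16 mm high, walls 4 mm thick. Origin: centre of its underside; z up.
- tray_in (a point): Centre of the tray's inner floor, 4 mm above the bench; its axes are the tray's (inside 112 mm in x, 132 mm in y).
Not all that is in view belongs to the job. What is meant by the spent is not yellow, and is the smaller of those in its own colour.

How it is judged:
By the outcome, as a careful person would: the job done as asked, in the order asked, and still so for the second after the job is handed in, with the robot touching nothing.
It also fails if it takes over 42 s, if anything falls off the work surface, if the arm or the gripper's body presses on something with over 40 N, if the wrist force passes 120 N, or if a joint passes its speed limit or range.

## Working session

There is one attempt and no reset: what is moved stays moved. The work goes in short steps, Python scripts to look and compute and a shell command to move; the robot and the scene stay as the last step left them, time stands still between calls to the robot, and variables do not carry over. Pictures are saved under pics/ and viewed, at most 10 in all, crops included, and the job is handed in when it is done.

```bash
mkdir -p pics; ls; python3 - <<'E'
from station import arm,cams
import cv2
for n in("side","top"):
    cv2.imwrite(f"pics/{n}0.png",cams.grab_frame(n)); i=cams.camera_info(n); print(n,i)
s=arm.get_state(); print(s)
E
```

```text
pics
side {'camera_matrix': array([[404.63527373,   0.        , 275.81024197],
       [  0.        , 404.63527373, 212.09685998],
       [  0.        ,   0.        ,   1.        ]]), 'R': array([[ 0.88050661, -0.47398846,  0.00656139],
       [-0.31719444, -0.59941088, -0.73491107],
       [ 0.35227233,  0.64501282, -0.67813174]]), 't': array([-0.33000214,  0.28331229,  0.6455275 ])}
top {'camera_matrix': array([[441.32409282,   0.        , 281.44581744],
       [  0.        , 441.32409282, 202.45393172],
       [  0.        ,   0.        ,   1.        ]]), 'R': array([[-0.00832484, -0.99976914, -0.01980793],
       [-0.9877622 ,  0.01130684, -0.15555701],
       [ 0.15574506,  0.01827054, -0.9876283 ]]), 't': array([0.17820263, 0.50050728, 0.86156053])}
{'t': 0.1, 'q': array([ 1.52210433e+00,  3.59302805e-01,  1.11663937e-02, -2.89609567e-04,
       -1.22406013e+00, -2.88095647e-01]), 'qd': array([-1.39069925e-03, -8.57240349e-04,  3.28194684e-03,  2.31768093e-03,
        1.03929263e-03,  6.30109913e-05]), 'joint_efforts': array([-1.30399680e-03, -5.84166312e+01,  2.93749040e+01,  7.01554477e+00,
        1.01232881e-02, -4.22094922e-05]), 'eef_pos': array([0.22295019, 0.63667899, 0.22573475]), 'ee_rot': array([ 3.14017278e+00, -1.36826095e-04, -3.36886158e-01]), 'force': array([ 0.419472  , -0.31580193,  0.66617022]), 'moment': array([-0.00673973,  0.06199851,  0.00132409]), 'gripper_force': 0.0, 'width': 0.08745073879577377}
```

View pics/side0.png

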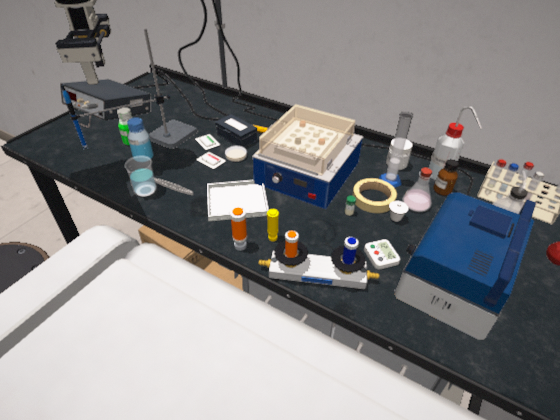

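View pics/top0.png

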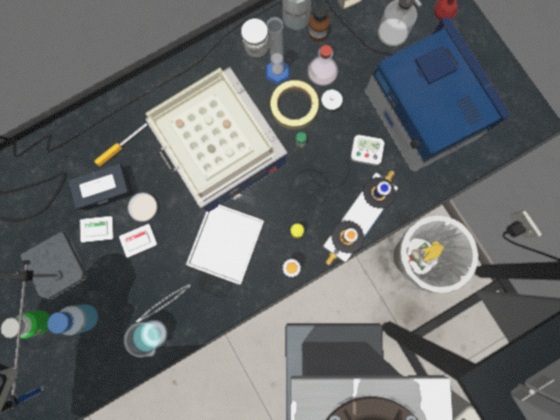

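Candidates: an orange free-standing bottle (side 238,228; top 291,268), a yellow one (side 273,225; top 297,230), and an orange cartridge in the manifold socket (side 291,243; top 348,236). Only the last is in a socket and is the smaller of the two orange ones. I'll check it in an enlarged crop.

```bash
python3 - <<'E'
import cv2,numpy as np
a=cv2.imread("pics/side0.png")[200:300,220:400]; b=cv2.imread("pics/top0.png")[160:280,180:405]
a=cv2.resize(a,None,fx=4,fy=4,interpolation=cv2.INTER_CUBIC)[:, :]
b=cv2.resize(b,None,fx=3.2,fy=3.2,interpolation=cv2.INTER_CUBIC)
a=cv2.resize(a,(396,220)) if 0 else a
cv2.imwrite("pics/ca.png",a);cv2.imwrite("pics/cb.png",b)
E
```

```text
(no output)
```

View pics/ca.png

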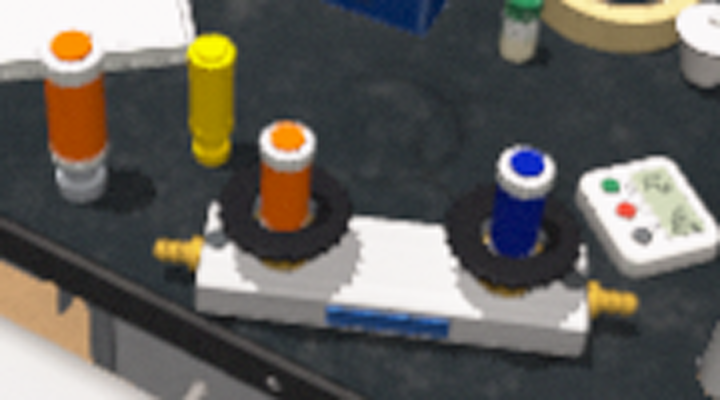

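View pics/cb.png

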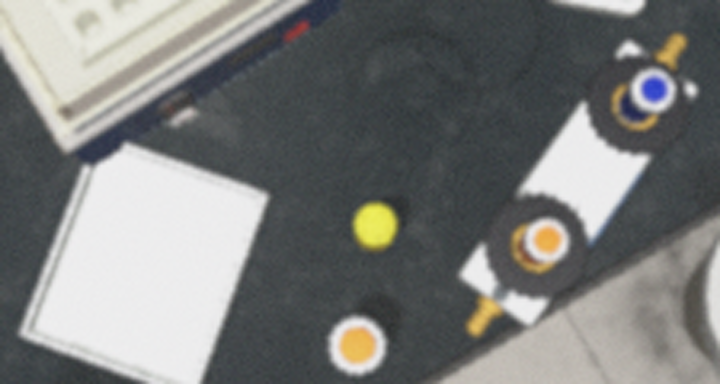

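The crops show the small orange cartridge in the manifold's black collar (side about 291,234; top about 351,235). The blue one is in the other socket. The large orange one and the yellow one stand free and are decoys. Next I measure.

```bash
cat > h.py <<'E'
import cv2,numpy as np
from station import arm,cams
C={n:cams.camera_info(n) for n in("side","top")}
P={n:c["camera_matrix"]@np.c_[c["R"],c["t"]] for n,c in C.items()}
def tri(a,b):
    X=cv2.triangulatePoints(P["side"],P["top"],np.float64(a),np.float64(b))[:,0];X=X[:3]/X[3]
    r=[(lambda p:p[:2]/p[2])(P[n]@np.r_[X,1])-q for n,q in(("side",a),("top",b))]
    return X,np.round(r,1)
def plane(n,uv,z):
    c=C[n];d=c["R"].T@np.linalg.inv(c["camera_matrix"])@[*uv,1];o=-c["R"].T@c["t"]
    return o+d*(z-o[2])/d[2]
def blob(img,roi,lo,hi):
    x0,y0,x1,y1=roi;m=cv2.inRange(cv2.cvtColor(img[y0:y1,x0:x1],cv2.COLOR_BGR2HSV),lo,hi)
    n,l,s,c=cv2.connectedComponentsWithStats(m);k=1+np.argmax(s[1:,4]);return c[k]+[x0,y0],s[k,4]
E
python3 - <<'E'
from h import *
s,t=cv2.imread("pics/side0.png"),cv2.imread("pics/top0.png")
O=((5,90,120),(22,255,255));B=((105,100,60),(130,255,255))
for nm,rs,rt,c in(("spent",(282,229,300,239),(338,222,362,246),O),("fresh",(340,236,362,246),(370,175,398,200),B),("bigorange",(228,205,250,215),(280,258,303,280),O),("yellow",(265,207,282,213),(285,220,308,242),((22,90,100),(35,255,255)))):
    a,b=blob(s,rs,*c),blob(t,rt,*c);print(nm,a,b,tri(a[0],b[0]))
# tray: white region in top
m=cv2.inRange(t[195:290,180:272],(170,170,170),(255,255,255))
c=max(cv2.findContours(m,0,2)[0],key=cv2.contourArea)
r=cv2.minAreaRect(c);print(r);bp=cv2.boxPoints(r)+[180,195]
for p in bp:print(p,plane("top",p,.016)[:2])
# side tray
m=cv2.inRange(s[175:225,200:275],(150,150,150),(255,255,255))
c=max(cv2.findContours(m,0,2)[0],key=cv2.contourArea)
q=cv2.approxPolyDP(c,4,True)[:,0]+[200,175]
for p in q:print("side",p,plane("side",p,.016)[:2])
E
```

```text
spent (array([291.43636364, 233.54545455]), np.int32(55)) (array([343.88059701, 239.01492537]), np.int32(67)) (array([0.42755501, 0.05287193, 0.10174467]), array([[-3.9,  0.5],
       [ 1.4, -3. ]]))
fresh (array([351.78723404, 240.06382979]), np.int32(47)) (array([384. , 187.5]), np.int32(40)) (array([ 0.51846281, -0.02228159,  0.11012943]), array([[-0.5,  0.1],
       [ 0.2, -0.4]]))
bigorange (array([237.375   , 210.921875]), np.int32(64)) (array([291.40909091, 267.45454545]), np.int32(88)) (array([0.37008394, 0.15454611, 0.10288413]), array([[-0.1,  0. ],
       [ 0. , -0.1]]))
yellow (array([272.54166667, 210.35416667]), np.int32(48)) (array([296.76404494, 230.15168539]), np.int32(178)) (array([0.44214236, 0.14299125, 0.08275723]), array([[-0.6,  0.1],
       [ 0.2, -0.5]]))
((44.56584548950195, 47.353363037109375), (57.92784881591797, 68.34982299804688), 20.095232009887695)
[185.62329102 264.49633026] [0.37871936 0.37273984]
[209.10703278 200.3074522 ] [0.51251155 0.32638652]
[263.50839996 220.21039581] [0.46902671 0.21153154]
[240.0246582  284.39927673] [0.33740599 0.2598946 ]
side [263 184] [0.50211525 0.30405918]
side [209 188] [0.3776317  0.35203187]
side [252 180] [0.4849036  0.33130944]
side [207 183] [0.38043962 0.37277704]
side [208 216] [0.33876388 0.25894641]
side [238 218] [0.39633139 0.22099044]
side [266 211] [0.46314727 0.21217444]
```

```bash
python3 - <<'E'
from h import *
X,r=tri((291.4,233.6),(350.7,234.4));print(X,r)
t=cv2.imread("pics/top0.png")
b=blob(t,(346,229,357,240),(5,60,170),(25,255,255));print(b);X,r=tri((291.4,233.6),b[0]);print(X,r)
F=np.array([.5185,-.0223,.11]);d=X-F;print("bar dist",np.hypot(*d[:2]),"bar y angle",np.degrees(np.arctan2(d[1],d[0])))
print("tray corner heights",tri((266,212),(263.5,220.2)),tri((207,216),(240,284.4)))
# collar ring extents in top: check via projection
for z in(.062,.052):
  for n in P:
    p=P[n]@np.r_[X[:2],z,1];print(n,z,p[:2]/p[2])
E
```

```text
[0.42995407 0.0435864  0.11006325] [[-0.1  0. ]
 [ 0.  -0.1]]
(array([350.86206897, 234.5       ]), np.int32(58))
[0.42976008 0.04332652 0.11038649] [[-0.2  0. ]
 [ 0.1 -0.1]]
bar dist 0.11037034523161726 bar y angle 143.51567562952664
tray corner heights (array([0.46707304, 0.21285142, 0.01118489]), array([[ 1.4, -0.2],
       [-0.5,  1.2]])) (array([0.33712724, 0.26005714, 0.01582769]), array([[ 0.2, -0. ],
       [-0. ,  0.1]]))
side 0.062 [290.42538755 251.1015606 ]
top 0.062 [347.57961431 236.44190847]
side 0.052 [290.26624484 254.53265801]
top 0.052 [346.93521223 236.84152608]
```

The cartridge top is at about (0.430, 0.0435, 0.110), and the tray centre is at about (0.424, 0.293). I'll travel at height, turn to yaw 0 and part-close the fingers to about 36 mm.

```bash

python3 -m handwheel '[[[0.8,1,0,0,0,-0.67,150],[0.8,1,0,0,0,-0.67,150],[0.8,1,0,0,0,-0.67,150]]]' 20
python3 -m handwheel '[[[0.36,1,0,0,0,0,150],[0.36,1,0,0,0,0,150]]]'
python3 -m handwheel '[[[0.36,1,0,0,0,0,150],[0.36,1,0,0,0,0,150]]]'
```

```text
t: 0.48
eef_pos: [0.2577, 0.538, 0.227]
ee_rot: [3.142, 0.0, -0.002]
force: [0.4, 1.4, -0.2]
width: 0.0632
gripper_force: 0.0
t: 0.72
eef_pos: [0.286, 0.4584, 0.2264]
ee_rot: [3.141, 0.0, -0.003]
force: [1.0, 0.4, 0.7]
width: 0.0427
gripper_force: 0.0
t: 0.98
eef_pos: [0.3147, 0.3785, 0.2266]
ee_rot: [-3.142, 0.0, -0.003]
force: [-0.1, 0.3, 0.1]
width: 0.0365
gripper_force: 0.0
```

```bash

python3 -m handwheel '[[[0.36,1,0,0,0,0,150],[0.36,1,0,0,0,0,150]]]' >/dev/null
python3 -m handwheel '[[[0.36,1,0,0,0,0,150],[0.36,1,0,0,0,0,150]]]' >/dev/null
python3 -m handwheel '[[[0.36,1,0,0,0,0,150],[0.36,1,0,0,0,0,150]]]' >/dev/null
python3 -m handwheel '[[[0.36,1,0,0,0,0,150],[0.36,1,0,0,0,0,150]]]' >/dev/null
python3 -m handwheel '[[[0,0.19,0.9,0,0,0,150],[0,0.19,0.9,0,0,0,150],[0,0.19,0.9,0,0,0,150]]]'
python3 - <<'E'
from h import *
s=arm.get_state();print(s["eef_pos"],s["ee_rot"],s["width"])
a=cams.grab_frame("side")[130:280,210:400];b=cams.grab_frame("top")[150:300,270:430]
f=lambda i:cv2.resize(i,(400,int(400*i.shape[0]/i.shape[1])),interpolation=cv2.INTER_CUBIC)
a,b=f(a),f(b);h=min(len(a),len(b));cv2.imwrite("pics/p1.png",np.hstack([a[:h],b[:h]]))
E
```

```text
t: 2.35
eef_pos: [0.4295, 0.0453, 0.155]
ee_rot: [3.14, 0.001, -0.001]
force: [0.7, 1.0, 0.5]
width: 0.0364
gripper_force: 0.0
[0.42951812 0.04526336 0.1549512 ] [ 3.14044887e+00  6.47694976e-04 -1.46610565e-03] 0.036431823565823376
```

View pics/p1.png

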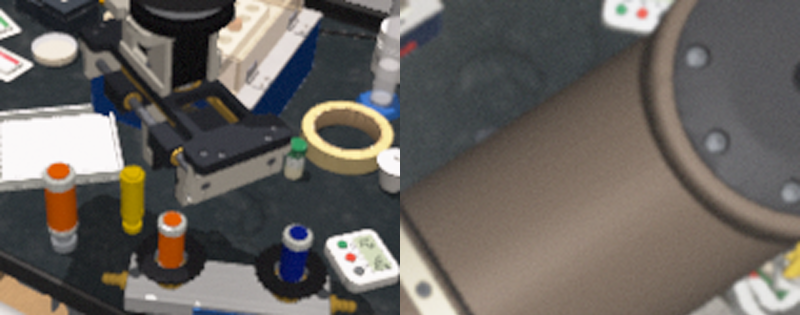

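The side crop shows the gripper over the orange cartridge (cap at crop 172,215), but the fingers are hard to make out. I'll check by projecting the TCP.

```bash
python3 - <<'E'
from h import *
for q in((.4295,.0453,.155),(.43,.0435,.11),(.4295,.0635,.155),(.4295,.0253,.155),(.4295,.0453,.222)):
    p=P["side"]@np.r_[q,1];p=p[:2]/p[2];print(q,p,(p-[210,130])*400/190)
f=cams.grab_frame("side");cv2.imwrite("pics/p2.png",cv2.resize(f[120:260,240:400],None,fx=5,fy=4.2,interpolation=cv2.INTER_CUBIC))
E
```

```text
(0.4295, 0.0453, 0.155) [291.36889265 215.47159397] [171.30293189 179.94019783]
(0.43, 0.0435, 0.11) [291.29484779 233.66615112] [171.14704798 218.24452868]
(0.4295, 0.0635, 0.155) [286.35539777 209.39265421] [160.74820583 167.14242991]
(0.4295, 0.0253, 0.155) [297.06995104 222.38421507] [183.30516008 194.49308436]
(0.4295, 0.0453, 0.222) [292.6787142  186.20371038] [174.06045096 118.3236008 ]
```

View pics/p2.png

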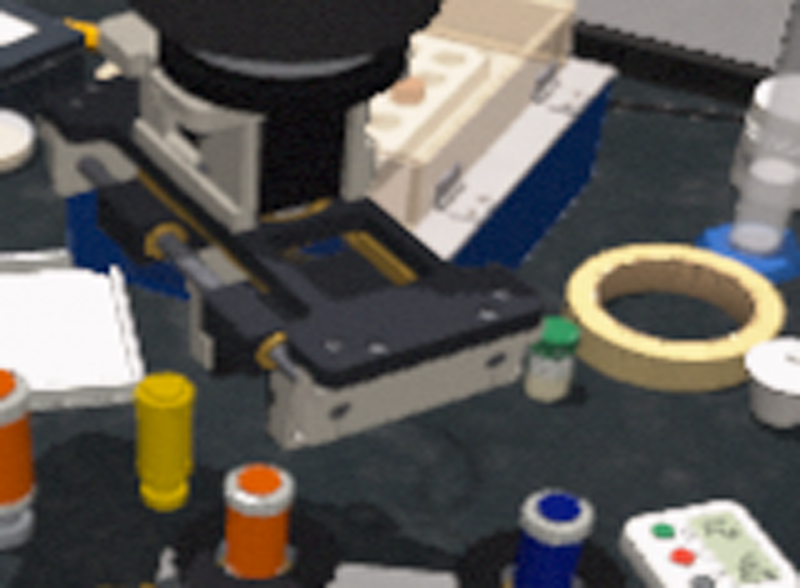

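The near gripper end plate hides the fingers, and the geometry agrees with the projection. I'll correct y by 2 mm and descend beside the barrel.

```bash

python3 -m handwheel '[[[0,0.022,0.3,0,0,0,150],[0,0.022,0.6,0,0,0,150],[0,0.022,0.8,0,0,0,150],[0,0.022,1,0,0,0,150],[0,0.022,1,0,0,0,150]]]'
python3 -m handwheel '[[[0,0,0.1,0,0,0,150],[0,0,0.15,0,0,0,150],[0,0,0.18,0,0,0,150],[0,0,0.2,0,0,0,150],[0,0,0.2,0,0,0,150]]]'
```

```text
t: 3.12
eef_pos: [0.4293, 0.0437, 0.0749]
ee_rot: [3.142, -0.0, -0.001]
force: [-0.2, -0.3, -0.1]
width: 0.0358
gripper_force: 0.0
t: 3.75
eef_pos: [0.4293, 0.0434, 0.0589]
ee_rot: [-3.141, -0.001, -0.002]
force: [-1.0, 1.8, 5.7]
width: 0.0358
gripper_force: 2.7
```

```bash

python3 -m handwheel '[[[0,0,0.04,0,0,0,150],[0,0,0.07,0,0,0,150],[0,0,0.08,0,0,0,150],[0,0,0.08,0,0,0,150]]]'
python3 -m handwheel '[[[0,0,0,0,0,0,255],[0,0,0,0,0,0,255],[0,0,0,0,0,0,255],[0,0,0,0,0,0,255],[0,0,0,0,0,0,255]]]' 25
```

```text
t: 4.25
eef_pos: [0.4293, 0.0434, 0.0527]
ee_rot: [-3.141, -0.001, -0.002]
force: [-2.0, 1.5, 7.6]
width: 0.0362
gripper_force: 3.9
t: 4.88
eef_pos: [0.4298, 0.0432, 0.0529]
ee_rot: [-3.141, -0.002, -0.001]
force: [-0.5, -0.3, 7.3]
width: 0.0239
gripper_force: 26.2
```

Gripped at 24 mm with the collar held about 9 mm down. Lifting straight up.

```bash

python3 -m handwheel '[[[0,0,-0.1,0,0,0,255],[0,0,-0.2,0,0,0,255],[0,0,-0.3,0,0,0,255],[0,0,-0.4,0,0,0,255],[0,0,-0.4,0,0,0,255]]]'
python3 -m handwheel '[[[0,0,-0.4,0,0,0,255],[0,0,-0.8,0,0,0,255],[0,0,-1,0,0,0,255],[0,0,-1,0,0,0,255]]]'
python3 - <<'E'
from h import *
f=cams.grab_frame("side");cv2.imwrite("pics/p3.png",cv2.resize(f[130:290,200:400],(800,600),interpolation=cv2.INTER_CUBIC))
E
```

```text
t: 5.5
eef_pos: [0.4291, 0.0432, 0.0848]
ee_rot: [-3.141, -0.001, -0.002]
force: [-0.2, -0.4, -0.1]
width: 0.0237
gripper_force: 25.0
t: 6.0
eef_pos: [0.4293, 0.0434, 0.1649]
ee_rot: [-3.141, -0.002, -0.002]
force: [0.0, -0.2, -1.5]
width: 0.0241
gripper_force: 25.0
```

View pics/p3.png

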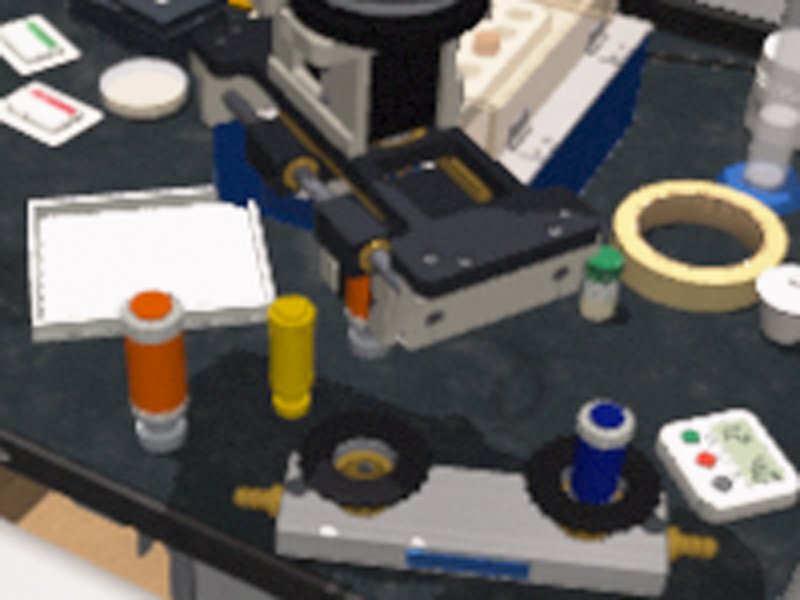

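The cartridge is out: its plug shows at about (365,345) in the crop. The left socket is empty and the blue cartridge is still locked at (605,450). I'll check clearance to the oven at the tray, then carry.

```bash
python3 - <<'E'
from h import *
T=np.array([.408,.282])
for z in(.0,.06,.11):
    a,b=plane("top",(203,205),z)[:2],plane("top",(285,158),z)[:2]
    d=(b-a)/np.linalg.norm(b-a);n=np.array([-d[1],d[0]])
    print(z,a,b,"dist",abs((T-a)@n),"normal deg",np.degrees(np.arctan2(n[1],n[0])))
E
```

```text
0.0 [0.50509867 0.34231485] [0.60640067 0.16546916] dist 0.11423415495825004 normal deg 29.805250085113265
0.06 [0.49586869 0.33037304] [0.59065113 0.16490873] dist 0.1002893963153572 normal deg 29.805250085113283
0.11 [0.48817704 0.32042152] [0.5775265  0.16444171] dist 0.08866876411294647 normal deg 29.80525008511331
```

```bash

python3 -m handwheel '[[[-0.05,-0.4,0,0,0,0,255],[-0.09,-0.8,0,0,0,0,255],[-0.09,-1,0,0,0,0,255]]]'
python3 -m handwheel '[[[-0.05,-0.5,0,0,0,0,255],[-0.09,-1,0,0,0,0,255]]]'
python3 -m handwheel '[[[-0.05,-0.4,0,0,0,-0.25,255],[-0.09,-0.8,0,0,0,-0.5,255],[-0.09,-1,0,0,0,-0.8,255],[-0.09,-1,0,0,0,-0.8,255]]]'
```

```text
t: 6.42
eef_pos: [0.4212, 0.1238, 0.163]
ee_rot: [3.14, 0.002, -0.001]
force: [1.8, 0.6, -1.1]
width: 0.0235
gripper_force: 25.0
t: 6.68
eef_pos: [0.4144, 0.2036, 0.1633]
ee_rot: [3.14, 0.001, -0.002]
force: [1.4, 0.1, -1.0]
width: 0.0239
gripper_force: 25.0
t: 7.18
eef_pos: [0.4075, 0.2835, 0.163]
ee_rot: [3.141, 0.002, 0.399]
force: [-0.2, -0.4, -1.0]
width: 0.0238
gripper_force: 25.0
```

```bash

python3 -m handwheel '[[[0,0,0.4,0,0,0,255],[0,0,0.8,0,0,0,255],[0,0,1,0,0,0,255],[0,0,1,0,0,0,255]]]'
python3 -m handwheel '[[[0,0,0.3,0,0,0,255],[0,0,0.45,0,0,0,255],[0,0,0.54,0,0,0,255],[0,0,0.54,0,0,0,255]]]'
python3 - <<'E'
from h import *
f=cams.grab_frame("side");cv2.imwrite("pics/p4.png",cv2.resize(f[120:280,170:370],(800,600),interpolation=cv2.INTER_CUBIC))
E
```

```text
t: 7.68
eef_pos: [0.4071, 0.2813, 0.0827]
ee_rot: [3.14, 0.003, 0.395]
force: [-0.2, -0.2, -0.9]
width: 0.0234
gripper_force: 25.0
t: 8.18
eef_pos: [0.4078, 0.2831, 0.041]
ee_rot: [3.141, 0.0, 0.398]
force: [-0.2, 0.2, -0.1]
width: 0.0233
gripper_force: 25.0
```

View pics/p4.png

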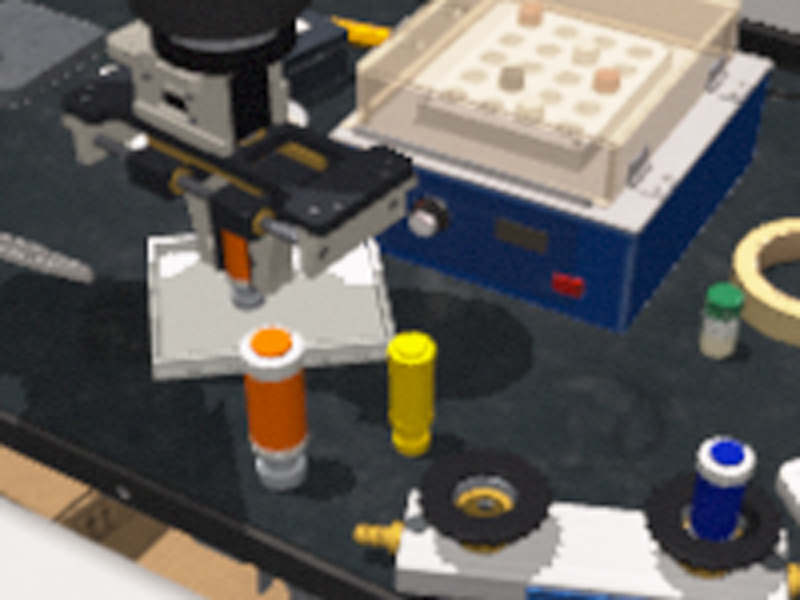

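The cartridge hangs upright inside the tray area, foot at about (245,297) in the crop. Lowering it gently.

```bash

python3 -m handwheel '[[[0,0,0.06,0,0,0,255],[0,0,0.12,0,0,0,255],[0,0,0.15,0,0,0,255],[0,0,0.15,0,0,0,255]]]'
python3 -m handwheel '[[[0,0,0.012,0,0,0,255],[0,0,0.025,0,0,0,255],[0,0,0.025,0,0,0,255]]]'
```

```text
t: 8.72
eef_pos: [0.4077, 0.283, 0.0287]
ee_rot: [3.141, 0.0, 0.398]
force: [-0.3, 0.6, -1.2]
width: 0.0236
gripper_force: 25.0
t: 9.1
eef_pos: [0.4078, 0.2832, 0.027]
ee_rot: [-3.142, -0.0, 0.398]
force: [-0.3, 0.5, -1.5]
width: 0.0235
gripper_force: 25.0
```

```bash

python3 -m handwheel '[[[0,0,0.008,0,0,0,255],[0,0,0.015,0,0,0,255],[0,0,0.015,0,0,0,255]]]'
```

```text
t: 9.48
eef_pos: [0.4079, 0.2833, 0.0269]
ee_rot: [-3.142, -0.001, 0.399]
force: [-3.8, -2.1, 13.6]
width: 0.0234
gripper_force: 25.0
```

On the floor. I'll ease off about 1 mm, open and retreat upward.

```bash

python3 -m handwheel '[[[0,0,-0.012,0,0,0,255],[0,0,-0.012,0,0,0,255],[0,0,-0.012,0,0,0,180],[0,0,-0.012,0,0,0,130],[0,0,-0.012,0,0,0,130]]]'
python3 -m handwheel '[[[0,0,0,0,0,0,130],[0,0,0,0,0,0,130],[0,0,-0.2,0,0,0,130],[0,0,-0.6,0,0,0,130],[0,0,-1,0,0,0,130]]]'
python3 -m handwheel '[[[0,0,-0.5,0,0,0,130],[0,0,-1,0,0,0,130],[0,0,-1,0,0,0,130],[0,0,-1,0,0,0,130]]]'
python3 - <<'E'
from h import *
f=cams.grab_frame("side");cv2.imwrite("pics/p5.png",cv2.resize(f[120:280,170:370],(800,600),interpolation=cv2.INTER_CUBIC))
E
```

```text
t: 10.1
eef_pos: [0.4078, 0.2832, 0.0266]
ee_rot: [3.142, 0.0, 0.398]
force: [0.2, 0.1, -0.1]
width: 0.0395
gripper_force: 0.0
t: 10.72
eef_pos: [0.4077, 0.283, 0.1075]
ee_rot: [3.141, 0.001, 0.398]
force: [0.4, 0.7, -0.4]
width: 0.043
gripper_force: 0.0
t: 11.22
eef_pos: [0.4074, 0.2829, 0.1863]
ee_rot: [-3.141, 0.0, 0.398]
force: [-0.5, -0.2, -0.8]
width: 0.043
gripper_force: 0.0
```

View pics/p5.png

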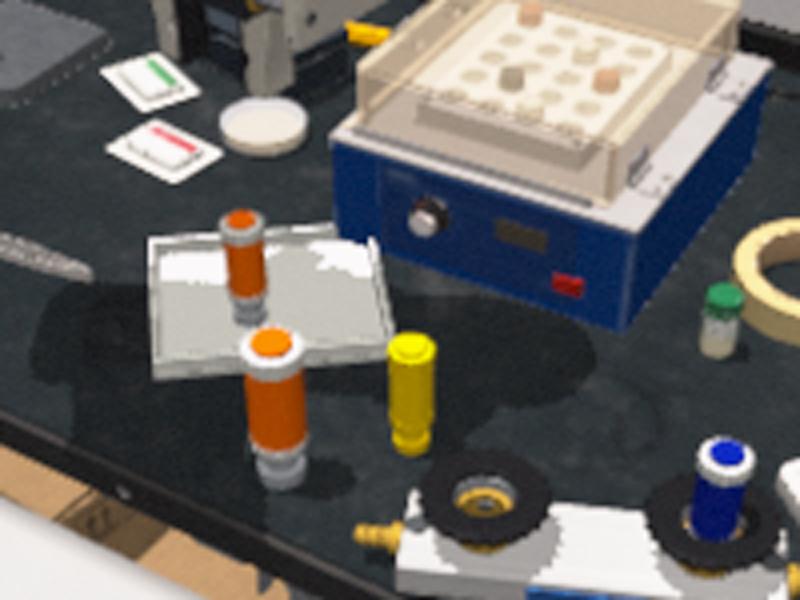

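The cartridge stands upright in the tray (foot at about crop 248,313), the gripper is clear of it, and the blue one is undisturbed.

```bash
python3 -c "
from station import arm
print(arm.job_done())"
```

```text
the job is handed in; nothing more can be done
None
```

The spent orange cartridge is out of its socket and standing upright on the tray floor, the blue one is still locked in its socket, and the job was handed in after about 11 s of robot time.

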